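# Load the walnut into the lever nutcracker

## Robot

A 7-joint arm with a two-finger parallel gripper is mounted at the origin on a cart in front of the work surface, level with it; the furniture and walls round the work are solid. World frame = base frame: x ahead of the robot, y to its left, z up, the work surface at z = 0. Lengths are in mm, angles in degrees, forces in N, time in s.
With the tool pointing down it reaches from about 400 to 900 mm from the base axis. Payload 5.5 kg.
Tool frame: the origin (TCP) lies at the very end of the fingers, on their centre line; the grasp point (between the pads) lies 19 mm behind it (ctrl.hold_point_z is the distance from the TCP to the grasp point, in mm); z points along the fingers, y is the line along which they close (so a half turn about z gives the same grasp; the last joint's range is limited). The gripper opens to 85 mm and grips with 20 to 120 N. Pads are 22 mm wide; open, the fingers measure 114 mm over their backs; the gripper's body (76 mm by 85 mm) begins 54 mm behind the grasp point. The pads swing forward as they close: fully open they stand 13 mm farther back than shut.
Start: joints at [78.908, 28.699, -24.465, 88.831, 12.651, 65.22, -12.049], TCP at [286.732, -583.339, 231.31] pointing down, gripper open.
Joint ranges: [-164.97, 164.97], [-17.58, 116.51], [-87.97, 89.64], [11.32, 138.91], [-80.73, 260.73], [10.89, 115.49], [-147.41, 147.41]. Speed limits (degrees/s): [147.25, 147.25, 180, 180, 180, 180, 180].

## Interface

Orientations are given as [roll, pitch, yaw] about the fixed x, y, z axes, in that order (R = Rz(yaw) Ry(pitch) Rx(roll)).
In Python, from station import sensors, read_camera, camera_model, ctrl gives the robot as it stands.
- The arm moves only by the tool move_arm, never from a script. Its argument "motion" is a list that holds one entry, the list of rows, each a list of 5 numbers: the opening, from 0 (shut) to 1 (fully open), then the shift along the tool's x, y, z each as a share of 0.04 m, from -1 to 1, then the turn about the tool's z as a share of 8 degrees, from -1 to 1. A call has 1 to 20 rows; each row shifts and turns the commanded pose from where the row before left it, along the tool's axes as they then stand; what a row does not reach is not made up. A row lasts 1/8 s, in which the tool goes at most 62.5 mm and 10.7 degrees, less where a joint would pass 70% of its speed; a pose out of reach is approached as far as the arm can. A call with a number of a shift or a turn outside -1 to 1 is refused whole. A call with a gripper value outside its range is refused whole. The fingers move at their own pace and stop on an object; "newtons" is the grip in N (left out, the last holds). Time passes only in rows, so rows that do not move let the fingers close. It gives the time, the measured TCP pose, the force, the opening and the grip force at its end, in the units of the state.
- sensors.read_state(): the state, without advancing time (a new reading comes with each control period).
- read_camera(name): name is "scene" or "top" or "wrist"; returns the picture (400x640x3 uint8, blue, green, red); there is no depth.
- camera_model(name): a dict with "vertical_fov" (degrees; the focal length in pixels is half the picture's height over the tangent of half this angle, whatever the lens; pixels are square), "cx", "cy" (the principal point, pixels), "R" (3x3) and "t" (3): a world point X has camera coordinates R X + t; the wrist camera has in their place "mount" (4x4, takes a point from camera to tool coordinates, whose origin is the TCP and whose axes are the flange's). Camera axes: x right, y down, z forward; pixel columns grow to the right and rows downward; lengths in mm; the calibration is good to about 2 mm. A picture is of the moment at which its call begins: read the wrist's pose just before it. camera_model takes no time and is no camera call.
- ctrl.sign_off(): hands the job in; it is judged then, once.
The state is a dict: "clock": time; "qpos": joint angles; "qd": joint speeds; "effort": joint torques, N m; "eef_pos": TCP position; "tool_rot": TCP orientation; "ft_force": force on the tool from outside, world axes, zero at the start; "ft_torque": the same for the moment, N m; "width": finger opening in mm; "finger_force": force on a finger pad.
Only numpy, scipy, OpenCV 4.12 (cv2) and the standard library are available. Lean on these libraries where they do the work, as an engineer would, in place of code of your own. Each camera call takes 0.05 s, during which the arm holds its last target. There are 200 camera calls.

## Task

Load the nutcracker for the next guest. With the lever up, gently nudge the loose walnut along the wooden tray, without picking it up, until it drops into the round steel-lined cup. Then bring the lever down by its knob until the ram bites firmly on the walnut, a steady squeeze of about 15 N on the shell without crushing it, and let go: the walnut must stay pinched in the cup under the lowered lever. Leave the bowl of walnuts, the small mug and the teaspoon where they are.

Things in the scene. Friction and masses are not known exactly. Their poses are not given: they have to be found in the camera images.
- walnut: The one loose walnut on the nutcracker's tray: light brown, uneven, 42 mm long, 36 wide, 34 high as it lies, 11 to 20 g. Origin at its middle, x along its length. Lying on the tray its middle is 17 mm above the tray floor; in the cup it sits 4 to 9 mm lower, turned any way, so its top may be 25 to 34 mm above the tray floor. It rolls unevenly.
- cup (a point): The pocket in the tray: a round hole 31 mm across, 9 mm deep, lined with bright steel, its ring practically flush with the tray floor. The point is the middle of its mouth, level with the tray floor, 20 mm above the worktop. Axes: z up, x along the tray towards the steel fork that carries the lever, y left of that.
- cracker: The nutcracker, fixed on the worktop: an oak tray with a steel fork at its far right end as the robot sees it. Origin on the worktop below the cup, axes as the cup's. The tray floor reaches from 139 mm before the cup (-x) to 104 mm behind it and 69 mm to either side, within a rim 12 mm thick that stands 8 mm above the floor. Fork: 37 mm wide, 87 mm high above the floor.
- hinge (a point): Middle of the level pin (along the cup's y) on which the lever turns in the fork: 70 mm beyond the cup (+x) and 72 mm above the tray floor.
- knob (a point): Middle of the black ball, 30 mm in diameter, at the lever's free end, 155 mm from the pin. With the lever up it stands above the cup, some 213 mm above the tray floor; with the lever level it is 85 mm before the cup (-x), 72 mm above the floor. It can be pinched from both sides (along the cup's y) and turns between the fingers as the lever swings.
- ram_tip (a point): Middle of the flat end of the ram, a steel plug 21 mm wide that stands out 42 mm square below the lever, 70 mm from the pin. With the lever level it is over the cup, 30 mm above the tray floor.
- lever (a joint): Lever angle in rad: 0 when up (65 degrees above level; 0 to 0.15 at the start), growing as the knob comes down, 1.134 when level, stop at 1.36. The pin is stiff (0.22 N m): the lever (0.2 kg) stays where it is left. The ram meets the nut between 1.05 and 1.25 rad. It then presses with about 2.2 times the downward force on the knob, give or take 3 N; each mm at the knob adds some 6 N.
- nut_bowl: White bowl, 132 mm wide and 52 mm high, with four walnuts, right of the nutcracker. Origin at the middle of its underside.
- mug_3: Small white mug, 63 mm wide, 52 mm high, left of the nutcracker. Origin at the middle of its underside.
- teaspoon_1: Steel teaspoon, 132 mm long, lying left of the nutcracker. Origin at the middle of its underside.

How it is judged (in metres and radians):
On the way, in this order (a step that is already met when the one before it is completed fails the run):
1. the walnut has dropped into the cup, with the ram still clear of it (horizontal distance between walnut and cup below 0.006 m and z of walnut in the frame of cup below 0.0145 m and contact force between lever and walnut below 0.1 N), for 0.2 s.
2. the ram squeezes the walnut with 10 N or more for 0.4 s (contact force between lever and walnut above 10 N and horizontal distance between walnut and cup below 0.006 m), for 0.4 s.
At the end, for the whole second after the job is handed in: The walnut sits in the cup (its middle within 6 mm of the cup's, and less than 14.5 mm above the tray floor), at rest, with the ram of the lowered lever still bearing on it (more than 1 N) (horizontal distance between walnut and cup below 0.006 m and z of walnut in the frame of cup below 0.0145 m and contact force between lever and walnut above 1 N and linear speed of walnut below 0.01 m/s); the robot touches nothing.
It fails at once if the walnut is crushed: the ram presses it with more than 25 N (contact force between lever and walnut above 25 N).
It fails at once if the walnut is nudged roughly: the fingers press it with more than 10 N (contact force between the fingers and walnut above 10 N).
It fails at once if the walnut is picked up (its middle more than 35 mm above the tray floor) (z of walnut in the frame of cup above 0.035 m).
It fails at once if the bowl of walnuts, the mug or the teaspoon is moved by more than 15 mm (distance of any of nut_bowl, mug_3, teaspoon_1 from where it was at the start of the episode above 0.015 m).
It also fails if it takes over 61 s, if anything falls off the work surface, if the arm or the gripper's body presses on something with over 40 N, if the wrist force passes 120 N, or if a joint passes its speed limit or range.

## Working session

There is one attempt and no reset: what is moved stays moved. The work goes in short steps, Python scripts to look and compute and a tool call to move; the robot and the scene stay as the last step left them, time stands still between calls to the robot, and variables do not carry over. Pictures are saved under pics/ and viewed, at most 10 in all, crops included, and the job is handed in when it is done.

Besides the shell and the picture viewer there is one more tool, called after ">>>" by a JSON object that holds its "name" and its "arguments", one argument or row to a line. move_arm: Moves the arm, as the interface text tells. Its arguments: {"type":"object","properties":{"motion":{"type":"array","items":{"type":"array","items":{"type":"array","items":{"type":"number"}}}},"newtons":{"type":"number"}},"required":["motion"]}

```bash
mkdir -p pics; ls; cat > h.py <<'E'
import numpy as np, cv2
from station import sensors, read_camera, camera_model, ctrl
from scipy.spatial.transform import Rotation as Ro
def ray(name,u,v,cm=None):
    cm=cm or camera_model(name); f=200/np.tan(np.radians(cm["vertical_fov"])/2)
    d=np.array([(u-cm["cx"])/f,(v-cm["cy"])/f,1]); R=np.array(cm["R"]);t=np.array(cm["t"])
    return -R.T@t, R.T@d
def onz(name,u,v,z):
    o,d=ray(name,u,v); return o+d*(z-o[2])/d[2]
def tri(n1,p1,n2,p2):
    (a,d),(b,e)=ray(n1,*p1),ray(n2,*p2)
    s=np.linalg.lstsq(np.c_[d,-e],b-a,rcond=None)[0]; P,Q=a+d*s[0],b+e*s[1]
    return (P+Q)/2,np.linalg.norm(P-Q)
def proj(name,X):
    cm=camera_model(name); f=200/np.tan(np.radians(cm["vertical_fov"])/2)
    c=np.array(cm["R"])@np.array(X)+np.array(cm["t"]); return f*c[0]/c[2]+cm["cx"],f*c[1]/c[2]+cm["cy"]
E
python3 - <<'E'
from h import *
s=sensors.read_state(); print(s)
for n in("scene","top"):
    cv2.imwrite(f"pics/{n}0.png",read_camera(n)); print(camera_model(n))
print(camera_model("wrist"))
E
```

```text
pics
{'clock': 0.0, 'qpos': array([ 78.90829252,  28.75475338, -24.45169205,  88.89220344,
        12.65148834,  65.22048929, -12.04995435]), 'qd': array([-0.04710951,  0.03725336,  0.05469999,  0.00749688, -0.04484457,
        0.03450894, -0.0609103 ]), 'effort': array([-3.57729505e-04, -5.69519627e+01, -5.81631750e+00, -2.80938631e+01,
        1.05334391e-02,  1.20979972e-02,  2.35635963e-05]), 'eef_pos': array([ 286.32289825, -582.7535124 ,  230.24115971]), 'tool_rot': array([-1.79886048e+02, -2.54442943e-03,  2.61733811e+01]), 'ft_force': array([-0.38584578,  0.32512283,  0.26413134]), 'ft_torque': array([ 0.02098405, -0.01724612, -0.01120152]), 'finger_force': 0.0, 'width': 85.59132947605877}
{'vertical_fov': 50.152957372045215, 'cx': 323.4591630319639, 'cy': 206.09447618612964, 'R': array([[-0.57545559, -0.81783087,  0.00187642],
       [-0.36258011,  0.25306665, -0.8969353 ],
       [ 0.73306652, -0.51682679, -0.44215783]]), 't': array([277.35231944, 347.65498631, 760.20666086])}
{'vertical_fov': 48.317022676931046, 'cx': 319.6330016609248, 'cy': 197.16339510916814, 'R': array([[ 0.01295425, -0.99989296, -0.00680172],
       [-0.99662844, -0.0123602 , -0.08111087],
       [ 0.08101811,  0.00782951, -0.99668188]]), 't': array([ -35.1858329 ,  531.06036719, 1226.43813639])}
{'vertical_fov': 63.79028000829834, 'cx': 316.31270674486143, 'cy': 192.11862226131083, 'mount': array([[ 4.39845252e-04, -9.46269369e-01, -3.23379171e-01,
         8.34251989e+01],
       [ 9.99999676e-01,  1.98211803e-04,  7.80147188e-04,
         3.08938937e-01],
       [-6.74131818e-04, -3.23379410e-01,  9.46269149e-01,
        -1.42557674e+02],
       [ 0.00000000e+00,  0.00000000e+00,  0.00000000e+00,
         1.00000000e+00]])}
```

View pics/scene0.png

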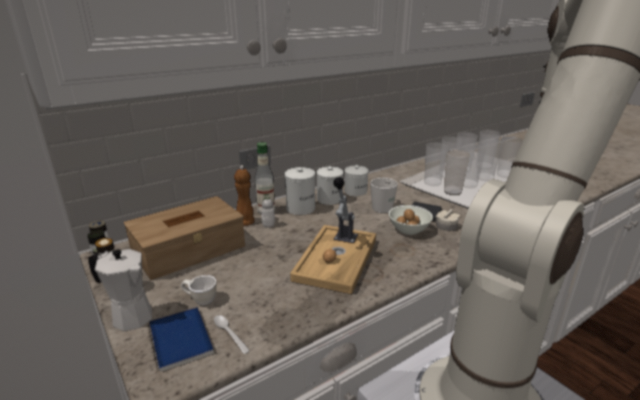

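View pics/top0.png

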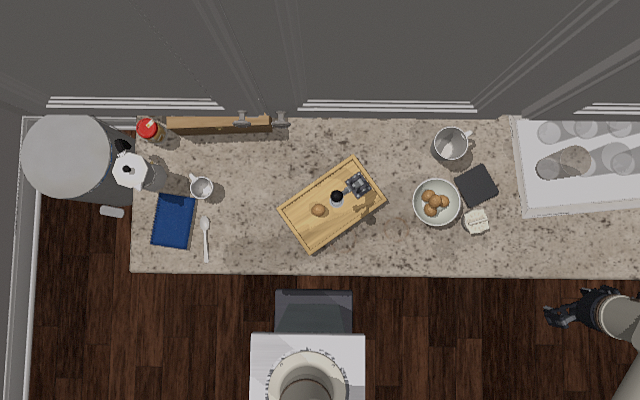

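The scene view shows the tray with the walnut at about (329,256) and the knob at (337,184). In the top view the walnut is at (319,211) and the knob at (337,198). Next I'll enlarge both and fit the tray.

```bash
python3 - <<'E'
from h import *
T=cv2.imread("pics/top0.png");S=cv2.imread("pics/scene0.png")
a=cv2.resize(T[145:265,265:400],None,fx=4,fy=4,interpolation=cv2.INTER_CUBIC)[:, :540]
b=cv2.resize(S[165:295,285:385],None,fx=4,fy=4,interpolation=cv2.INTER_CUBIC)
cv2.imwrite("pics/c1a.png",cv2.resize(a,(400,356)));c=np.zeros((520,800,3),np.uint8);c[:356,:400]=cv2.resize(a,(400,356));c[:,400:]=b;cv2.imwrite("pics/c1.png",c)
hsv=cv2.cvtColor(T,cv2.COLOR_BGR2HSV)
m=((hsv[...,0]>10)&(hsv[...,0]<25)&(hsv[...,1]>90)&(hsv[...,2]>90)).astype(np.uint8)
m[:145]=0;m[265:]=0;m[:,:265]=0;m[:,400:]=0
m=cv2.morphologyEx(m,cv2.MORPH_CLOSE,np.ones((5,5)))
k=max(cv2.findContours(m,0,2)[0],key=cv2.contourArea)
P=np.array([onz("top",*p[0],28)[:2] for p in k],np.float32)
r=cv2.minAreaRect(P);print(r,cv2.boxPoints(r), cv2.contourArea(k))
E
```

```text
((512.8994140625, -60.679595947265625), (161.6630859375, 266.36572265625), 36.262874603271484) [[ 368.94757     -1.1038132]
 [ 526.5004    -215.87762  ]
 [ 656.85126   -120.25538  ]
 [ 499.2984      94.51843  ]] 5406.5
```

View pics/c1.png

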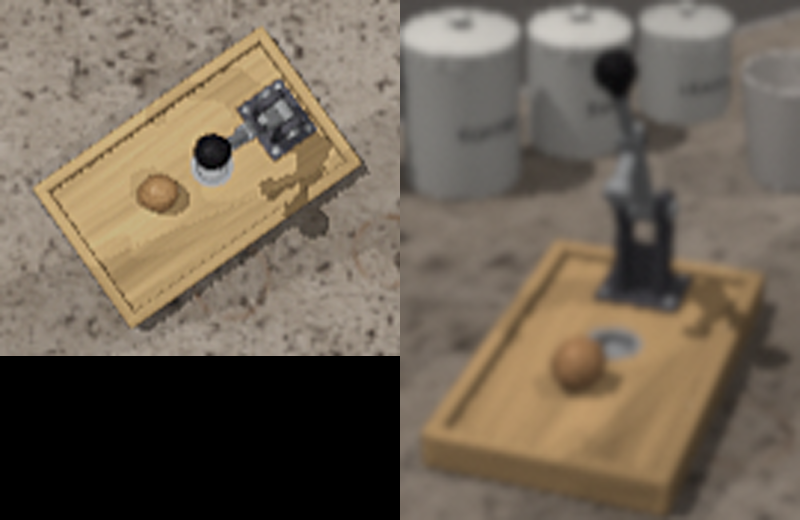

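```bash
cat >> h.py <<'E'
U=np.array([.5915,-.8063]);V=np.array([.8063,.5915]);CUP=np.array([523.2,-74.8])
def cupf(p): d=np.array(p[:2])-CUP; return np.round([d@U,d@V,(p[2]-20) if len(p)>2 else 0],1)
def world(a,b,z=0): return np.r_[CUP+a*U+b*V,z+20]
def nut(im,name,zone):
    hsv=cv2.cvtColor(im,cv2.COLOR_BGR2HSV);h,s,v=cv2.split(hsv)
    return hsv
E
python3 - <<'E'
from h import *
T=cv2.imread("pics/top0.png");S=cv2.imread("pics/scene0.png")
print("cup proj",proj("scene",world(0,0)),proj("top",world(0,0)))
print("rim corners scene",[np.round(proj("scene",world(a,b,8))) for a,b in((-151,81),(-151,-81),(116,81),(116,-81))])
print("knob q=0..",proj("scene",world(4.5,0,213)),proj("top",world(4.5,0,213)))
for z in (17,):
  print("nut top",onz("top",319,210.5,37),cupf(onz("top",319,210.5,37)),"scene",cupf(onz("scene",329.5,255.5,37)))
print("knob",*[(cupf(p),e) for p,e in [tri("top",(336.5,196),"scene",(338.5,183))]])
for n,im,(x,y) in(("top",T,(319,210)),("scene",S,(329,256))):
    c=cv2.cvtColor(im,cv2.COLOR_BGR2HSV)
    print(n); print(c[y,x-12:x+13:2].tolist()); print(c[y-10:y+11:2,x].tolist())
E
```

```text
cup proj (np.float64(337.11126758513024), np.float64(250.19357245791068)) (np.float64(336.15226650317913), np.float64(200.3519234605022))
rim corners scene [array([288., 273.]), array([351., 285.]), array([323., 224.]), array([375., 232.])]
knob q=0.. (np.float64(338.97420684744594), np.float64(177.74577901160302)) (np.float64(340.4862469283965), np.float64(192.44816928317778))
nut top [493.29053961 -27.30500782  37.        ] [-56.   4.  17.] scene [-57.3   3.6  17. ]
knob (array([ -7. ,  -1.6, 203.4]), np.float64(1.5112653198007788))
top
[[18, 97, 199], [19, 103, 175], [17, 118, 136], [16, 125, 163], [16, 124, 164], [16, 111, 180], [16, 109, 183], [16, 121, 165], [15, 128, 151], [18, 122, 117], [18, 114, 136], [18, 102, 195], [19, 102, 193]]
[[19, 97, 199], [20, 101, 190], [15, 132, 126], [16, 123, 170], [16, 119, 176], [16, 109, 183], [16, 118, 171], [15, 128, 135], [16, 128, 100], [20, 95, 205], [19, 97, 197]]
scene
[[17, 110, 183], [17, 111, 186], [17, 111, 174], [15, 122, 130], [14, 127, 139], [14, 125, 143], [14, 125, 137], [14, 127, 124], [14, 126, 111], [16, 123, 106], [17, 107, 153], [17, 107, 169], [17, 109, 175]]
[[17, 112, 185], [16, 114, 172], [14, 124, 162], [14, 121, 166], [15, 122, 155], [14, 125, 137], [14, 125, 110], [14, 125, 90], [15, 117, 83], [17, 111, 145], [17, 112, 187]]
```

>>> {"name": "move_arm", "arguments": {
  "motion": [
    [[1, 0.4, -0.48, 0, 0], [1, 0.74, -0.884, 0, 0], [1, 0.74, -0.884, 0, 0], [1, 0.74, -0.884, 0, 0], [1, 0.74, -0.884, 0, 0], [1, 0.74, -0.884, 0, 0], [1, 0.74, -0.884, 0, 0], [1, 0.74, -0.884, 0, 0], [1, 0.74, -0.884, 0, 0], [1, 0.74, -0.884, 0, 0], [1, 0.74, -0.884, 0, 0], [1, 0.74, -0.884, 0, 0], [1, 0.74, -0.884, 0, 0], [1, 0.74, -0.884, 0, 0], [1, 0.34, -0.4, 0, 0], [1, 0, 0, 0.7, -0.63], [1, 0, 0, 0.7, -0.63], [1, 0, 0, 0, 0]]
  ]
}}

```text
clock: 2.35
eef_pos: [438.3, 43.6, 173.6]
tool_rot: [-179.8, 0.2, 36.3]
ft_force: [0.3, 0.4, 0.5]
width: 85.3
finger_force: 0.0
```

```bash
cat >> h.py <<'E'
def wcam(s):
    cm=dict(camera_model("wrist")); M=np.array(cm["mount"])
    A=np.eye(4);A[:3,:3]=Ro.from_euler("xyz",s["tool_rot"],degrees=True).as_matrix();A[:3,3]=s["eef_pos"]
    W=np.linalg.inv(A@M); cm["R"]=W[:3,:3];cm["t"]=W[:3,3]; return cm
def wonz(cm,u,v,z):
    o,d=ray("w",u,v,cm); return o+d*(z-o[2])/d[2]
def wproj(cm,X):
    f=200/np.tan(np.radians(cm["vertical_fov"])/2);c=cm["R"]@np.array(X)+cm["t"]; return np.round([f*c[0]/c[2]+cm["cx"],f*c[1]/c[2]+cm["cy"]],1)
def st():
    s=sensors.read_state(); print("t",round(s["clock"],2),"pos",np.round(s["eef_pos"],1),"cup",cupf(s["eef_pos"]),"rot",np.round(s["tool_rot"],2),"F",np.round(s["ft_force"],2),"w",round(s["width"],1),"ff",round(s["finger_force"],1)); return s
E
python3 - <<'E'
from h import *
s=st();im=read_camera("wrist");cv2.imwrite("pics/w1.png",im);cm=wcam(s)
print("cup",wproj(cm,world(0,0)),"nut",wproj(cm,world(-56.5,4,17)),"knob",wproj(cm,world(-7,0,203)))
E
```

```text
t 2.35 pos [438.3  43.6 173.6] cup [-145.7    1.6  153.6] rot [-179.8     0.2    36.26] F [0.26 0.41 0.52] w 85.3 ff 0.0
cup [468.7 175.6] nut [415.1 176.5] knob [701.1 333. ]
```

View pics/w1.png

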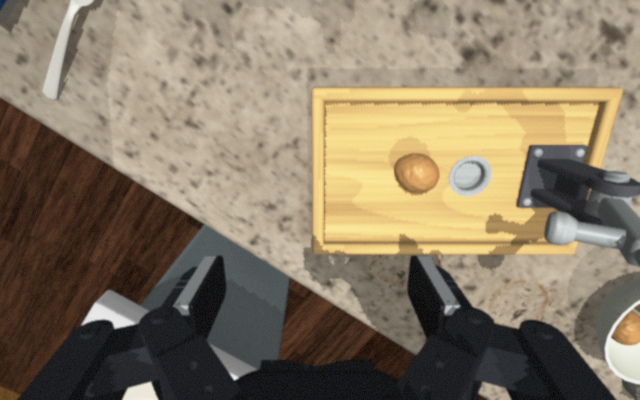

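The wrist view shows the cup at (469,176), matching its projection, and the walnut at about (417,173). The tray is aligned with the tool axes. Next I'll measure the walnut with a colour mask.

```bash
cat >> h.py <<'E'
def nutw(im,cm,z=37,box=(320,100,620,250)):
    """walnut on tray in the wrist picture: centroid and extents in the cup frame"""
    x0,y0,x1,y1=box; h=cv2.cvtColor(im,cv2.COLOR_BGR2LAB)[y0:y1,x0:x1].astype(int)
    m=((h[...,1]>143)&(h[...,2]>150)).astype(np.uint8); m=cv2.morphologyEx(m,cv2.MORPH_OPEN,np.ones((3,3)))
    ks=[k for k in cv2.findContours(m,0,2)[0] if cv2.contourArea(k)>300]
    for k in ks:
        M=cv2.moments(k);u,v=M["m10"]/M["m00"]+x0,M["m01"]/M["m00"]+y0
        e=cv2.fitEllipse(k); P=np.array([cupf(wonz(cm,p[0][0]+x0,p[0][1]+y0,z)) for p in k])
        print("nut px",round(u,1),round(v,1),"cupf",cupf(wonz(cm,u,v,z)),"area",cv2.contourArea(k),"ell",np.round(e[1],0),round(e[2]),"min",P.min(0)[:2],"max",P.max(0)[:2])
E
python3 - <<'E'
from h import *
s=sensors.read_state();im=cv2.imread("pics/w1.png");cm=wcam(s)
L=cv2.cvtColor(im,cv2.COLOR_BGR2LAB);print(L[173,380:460:6].tolist())
nutw(im,cm)
p=(469,176);print("cup",cupf(wonz(cm,*p,20)))
E
```

```text
[[229, 126, 170], [227, 126, 170], [225, 127, 170], [138, 139, 161], [167, 140, 167], [175, 141, 168], [214, 132, 167], [211, 134, 169], [198, 138, 169], [178, 141, 168], [209, 132, 169], [216, 129, 168], [209, 127, 128], [212, 126, 128]]
cup [1.9 0.4 0. ]
```

```bash
sed -i 's/h\[...,1\]>143/h[...,1]>133/; s/cv2.MORPH_OPEN,np.ones((3,3))/cv2.MORPH_CLOSE,np.ones((5,5))/' h.py
python3 - <<'E'
from h import *
s=sensors.read_state();im=cv2.imread("pics/w1.png");cm=wcam(s)
nutw(im,cm)
L=cv2.cvtColor(im,cv2.COLOR_BGR2LAB).astype(int)[140:215,440:500]
m=((L[...,2]<140)).astype(np.uint8)
k=max(cv2.findContours(m,0,2)[0],key=cv2.contourArea);e=cv2.fitEllipse(k);c=np.array(e[0])+(440,140);print(c,e[1],cupf(wonz(cm,*c,20)))
E
```

```text
nut px 414.6 170.9 cupf [-56.2  10.1  17. ] area 1695.0 ell [43. 54.] 137 min [-80.3 -12.9] max [-33.5  30.1]
nut px 464.1 178.9 cupf [-10.5   2.6  17. ] area 5206.0 ell [153. 331.] 87 min [-141.7  -69.2] max [108.8  71.7]
[469.64901733 175.58833313] (36.57353591918945, 43.34247970581055) [2.4 0.8 0. ]
```

>>> {"name": "move_arm", "arguments": {
  "motion": [
    [[1, 0.32, 0, 0, 0.69], [1, 0, 0, 0.9, 0], [1, 0, 0, 0.9, 0], [1, 0, 0, 0.9, 0], [1, 0, 0, 0.6, 0], [1, 0, 0, 0.24, 0], [1, 0, 0, 0, 0]]
  ]
}}

```text
clock: 3.28
eef_pos: [451.3, 51.2, 34.3]
tool_rot: [180.0, -0.0, 30.7]
ft_force: [-0.2, 0.1, 0.5]
width: 85.4
finger_force: 0.0
```

```bash
python3 - <<'E'
from h import *
s=st();w=read_camera("wrist");cm=wcam(s);S=read_camera("scene")
tip=world(*(cupf(s["eef_pos"])[:2]+np.array([50,-5])),12)
print("expected tip TCP-level",proj("scene",tip),"13 above",proj("scene",tip+[0,0,13]), wproj(cm,tip),wproj(cm,tip+[0,0,13]), "cup",wproj(cm,world(1.5,.5)))
c=np.zeros((600,640,3),np.uint8);c[:400]=w;c[400:,:]=cv2.resize(S[215:295,240:496],(640,200),interpolation=cv2.INTER_CUBIC);cv2.imwrite("pics/w2.png",c)
E
```

```text
t 3.27 pos [451.3  51.2  34.3] cup [-144.1   16.6   14.3] rot [ 1.7997e+02 -3.0000e-02  3.0680e+01] F [-0.16  0.08  0.51] w 85.4 ff 0.0
expected tip TCP-level (np.float64(322.0858748540602), np.float64(264.06499265018726)) 13 above (np.float64(322.08820706274304), np.float64(259.7820228914598)) [413.8 255.1] [421.7 269.1] cup [582.7 246.7]
```

View pics/w2.png

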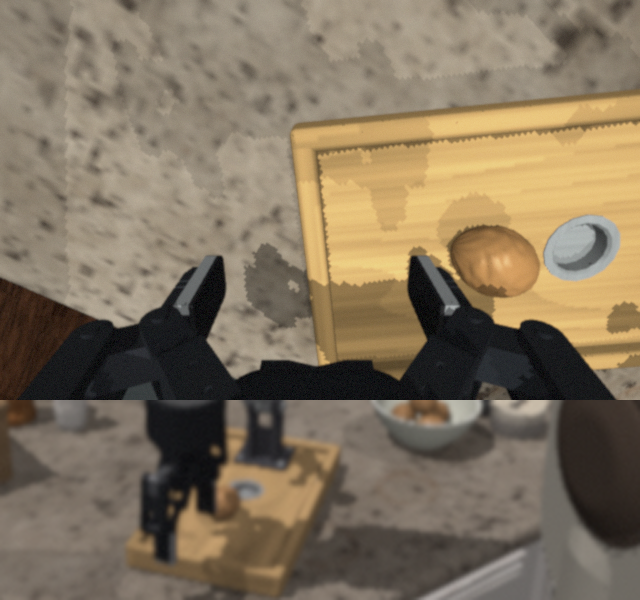

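```bash
python3 - <<'E'
from h import *
cm=camera_model("wrist");M=np.linalg.inv(np.array(cm["mount"]));f=200/np.tan(np.radians(cm["vertical_fov"])/2)
for z in(0,-13,-30):
  for y in(42.5,57):
    for x in(11,-11):
      c=M@[x,y,z,1];print((x,y,z),np.round([f*c[0]/c[2]+cm["cx"],f*c[1]/c[2]+cm["cy"]]))
s=sensors.read_state();w=cv2.imread("pics/w2.png")[:400];cw=wcam(s)
L=cv2.cvtColor(w,cv2.COLOR_BGR2LAB).astype(int)[200:300,530:640]
m=((L[...,2]<140)&(L[...,0]>60)).astype(np.uint8)
k=max(cv2.findContours(m,0,2)[0],key=cv2.contourArea);e=cv2.fitEllipse(k);c=np.array(e[0])+(530,200);print("cup",c,cupf(wonz(cw,*c,20)))
for p in((495,261),(452,261),(540,261)):print("nut",cupf(wonz(cw,*p,37)))
E
```

```text
(11, 42.5, 0) [402. 238.]
(-11, 42.5, 0) [398. 276.]
(11, 57, 0) [431. 238.]
(-11, 57, 0) [426. 276.]
(11, 42.5, -13) [409. 251.]
(-11, 42.5, -13) [405. 292.]
(11, 57, -13) [441. 251.]
(-11, 57, -13) [435. 292.]
(11, 42.5, -30) [420. 272.]
(-11, 42.5, -30) [415. 316.]
(11, 57, -30) [456. 272.]
(-11, 57, -30) [449. 316.]
cup [581.47492599 247.41311646] [1.8 0.2 0. ]
nut [-54.8   7.4  17. ]
nut [-76.2   9.5  17. ]
nut [-32.4   5.2  17. ]
```

>>> {"name": "move_arm", "arguments": {
  "motion": [
    [[1, 0.05, 0, 0.23, 0.22], [1, 0, 0, 0.23, 0], [1, 0, 0.15, 0, 0], [1, 0, 0.1, 0, 0], [1, 0, 0.08, 0, 0], [1, 0, 0.08, 0, 0], [1, 0, 0.08, 0, 0], [1, 0, 0.08, 0, 0], [1, 0, 0.08, 0, 0], [1, 0, 0.08, 0, 0], [1, 0, 0, 0, 0]]
  ]
}}

```text
clock: 4.75
eef_pos: [466.7, 26.3, 15.3]
tool_rot: [180.0, -0.0, 28.9]
ft_force: [0.2, -0.5, -1.2]
width: 85.5
finger_force: 0.0
```

```bash
cat >> h.py <<'E'
def look(name):
    s=st();w=read_camera("wrist");cm=wcam(s);c=wproj(cm,world(1.8,.2)).astype(int);print("cup px",c)
    cv2.imwrite(name,w); L=cv2.cvtColor(w,cv2.COLOR_BGR2LAB).astype(int)
    m=((L[...,1]>131)&(L[...,2]>145)&(L[...,0]>50)).astype(np.uint8); m[:200]=0;m[:,:430]=0
    m=cv2.morphologyEx(m,cv2.MORPH_OPEN,np.ones((5,5)))
    for k in cv2.findContours(m,0,2)[0]:
        if cv2.contourArea(k)>1000:
            x,y,a,b=cv2.boundingRect(k);p=(x+a/2,y+b/2);print("blob",x,y,a,b,"centre cupf",cupf(wonz(cm,*p,37)),"rel",cupf(wonz(cm,*p,37))-[1.8,.2,0])
E
python3 - <<'E'
from h import *
look("pics/w3.png")
E
```

```text
t 4.75 pos [466.7  26.3  15.3] cup [-115.    14.3   -4.7] rot [179.99  -0.    28.94] F [ 0.17 -0.49 -1.19] w 85.5 ff 0.0
cup px [555 260]
blob 430 200 210 169 centre cupf [-19.   1.  17.] rel [-20.8   0.8  17. ]
```

View pics/w3.png

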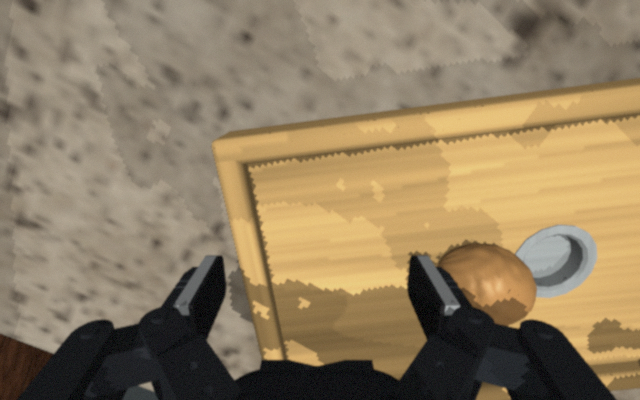

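The walnut is against the finger, centred near (488,284), and the cup is at (557,261). So far it is pushing cleanly.

```bash
python3 - <<'E'
from h import *
cw=wcam(sensors.read_state());print(cupf(wonz(cw,488,284,37)),cupf(wonz(cw,557,261,20)))
M=Ro.from_euler("xyz",sensors.read_state()["tool_rot"],degrees=True).as_matrix()
d=wonz(cw,557,261,20)-wonz(cw,488,284,37);print("tool",M.T@d, M.T@(wonz(cw,488,284,37)-sensors.read_state()["eef_pos"]))
E
```

```text
[-39.8   3.9  17. ] [ 2.2 -0.1  0. ]
tool [ 1.35686568 42.16131488 17.00047609] [ -0.66958194  76.08238466 -21.69802428]
```

>>> {"name": "move_arm", "arguments": {
  "motion": [
    [[1, -0.05, 0, 0, -0.2], [1, 0, 0.08, 0, 0], [1, 0, 0.08, 0, 0], [1, 0, 0.08, 0, 0], [1, 0, 0.08, 0, 0], [1, 0, 0.08, 0, 0], [1, 0, 0.08, 0, 0], [1, 0, 0, 0, 0]]
  ]
}}

```text
clock: 5.8
eef_pos: [474.8, 8.8, 15.3]
tool_rot: [180.0, -0.0, 30.5]
ft_force: [-0.7, -0.8, -0.1]
width: 85.6
finger_force: 0.2
```

```bash
python3 - <<'E'
from h import *
look("pics/w4.png")
E
```

```text
t 5.8 pos [474.8   8.8  15.3] cup [-96.   10.4  -4.7] rot [ 1.7999e+02 -1.0000e-02  3.0540e+01] F [-0.72 -0.76 -0.1 ] w 85.6 ff 0.2
cup px [515 262]
blob 430 200 210 167 centre cupf [ 0.2  0.3 17. ] rel [-1.6  0.1 17. ]
```

View pics/w4.png

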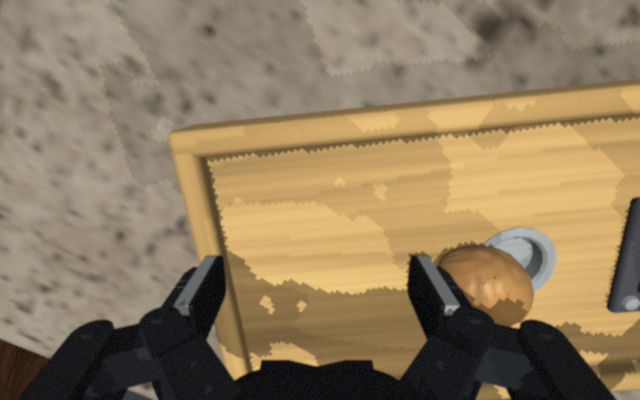

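>>> {"name": "move_arm", "arguments": {
  "motion": [
    [[1, 0.03, 0.08, 0, 0], [1, 0.03, 0.08, 0, 0], [1, 0, 0.08, 0, 0], [1, 0, 0.06, 0, 0], [1, 0, 0.05, 0, 0], [1, 0, 0.05, 0, 0], [1, 0, 0.05, 0, 0], [1, 0, 0, 0, 0]]
  ]
}}

```text
clock: 6.85
eef_pos: [485.8, -5.3, 15.3]
tool_rot: [180.0, -0.0, 30.6]
ft_force: [0.1, 0.1, 0.4]
width: 85.5
finger_force: 0.0
```

```bash
python3 - <<'E'
from h import *
look("pics/w5.png");cv2.imwrite("pics/w5c.png",cv2.imread("pics/w5.png")[180:400,380:640])
E
```

```text
t 6.85 pos [485.8  -5.3  15.3] cup [-78.1  11.   -4.7] rot [180.    -0.    30.56] F [0.09 0.13 0.43] w 85.5 ff 0.0
cup px [478 267]
blob 430 200 210 167 centre cupf [18.1  0.9 17. ] rel [16.3  0.7 17. ]
```

View pics/w5c.png

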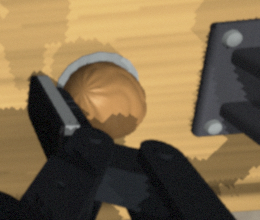

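The crop shows the walnut centred at about (483,277), over the cup, with steel ring visible around it. There is no force on the finger, so it looks dropped. I'll back off, lift, turn a quarter turn and recheck.

>>> {"name": "move_arm", "arguments": {
  "motion": [
    [[1, 0, -0.3, 0, 0], [1, 0, -0.9, 0, 0], [1, 0, 0, -0.95, 0.5], [1, 0, 0, -0.95, 0.96], [1, 0, 0, -0.95, 0.96], [1, 0, 0, -0.95, 0.96], [1, 0, 0, -0.95, 0.96], [1, 0, 0, 0, 0.96], [1, 0, 0, 0, 0.96], [1, 0, 0, 0, 0.96], [1, 0, 0, 0, 0.96], [1, 0, 0, 0, 0.96], [1, 0, 0, 0, 0.96], [1, 0, 0, 0, 0.4], [1, 0, 0, 0, 0], [1, 0, 0, 0, 0]]
  ]
}}

```text
clock: 8.9
eef_pos: [458.9, 37.0, 201.4]
tool_rot: [179.4, 0.2, -48.5]
ft_force: [-0.3, -0.5, 0.1]
width: 85.7
finger_force: 0.0
```

```bash
python3 - <<'E'
from h import *
s=st();w=read_camera("wrist");cm=wcam(s);S=read_camera("scene")
print("cup",wproj(cm,world(1.8,.2)),"nut in cup",wproj(cm,world(1.8,.2,10)),"knob",wproj(cm,world(-8,0,205)),"scene nut",proj("scene",world(1.8,.2,10)),"knob",proj("scene",world(-8,0,205)))
c=np.zeros((600,640,3),np.uint8);c[:400]=w;c[400:,:250]=cv2.resize(S[200:280,290:390],(250,200),interpolation=cv2.INTER_CUBIC);cv2.imwrite("pics/w6.png",c);cv2.imwrite("pics/s6.png",S)
E
```

```text
t 8.9 pos [458.9  37.  201.4] cup [-128.2   14.3  181.4] rot [179.41   0.2  -48.52] F [-0.25 -0.53  0.09] w 85.7 ff 0.0
cup [342.8  30. ] nut in cup [343.8  28.3] knob [396.9 -33.4] scene nut (np.float64(337.2916174011318), np.float64(246.74033780212474)) knob (np.float64(337.48656768798566), np.float64(182.48671375604857))
```

View pics/w6.png

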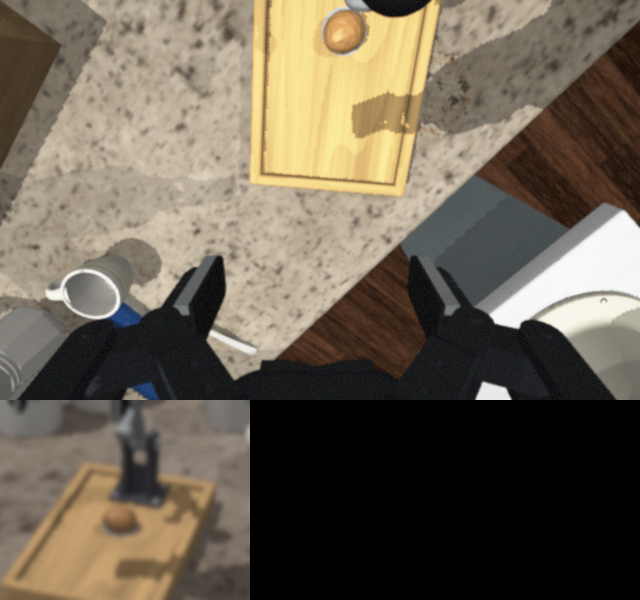

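The walnut sits in the cup, at (344,32) against a projected (344,28). The black knob is at the upper edge, near (395,0). I'll align with the knob and stop short of it to measure it.

>>> {"name": "move_arm", "arguments": {
  "motion": [
    [[1, 0, 0, -0.12, 0.65], [1, 0.4, 0.35, 0, 0], [1, 0.9, 0, 0, 0], [1, 0, 0, 0, 0], [1, 0, 0, 0, 0]]
  ]
}}

```text
clock: 9.62
eef_pos: [479.5, -15.3, 202.2]
tool_rot: [179.1, 0.3, -51.9]
ft_force: [0.6, -0.2, 0.0]
width: 84.9
finger_force: 0.0
```

```bash
python3 - <<'E'
from h import *
s=st();w=read_camera("wrist");cm=wcam(s);print("knob",wproj(cm,world(-8,0.2,205)))
u,v=wproj(cm,world(-8,.2,205)).astype(int)
m=(w.max(2)<45).astype(np.uint8);print(m[max(v-60,0):v+61:8,u-72:u+73:6])
cv2.imwrite("pics/w7.png",w)
n,l,stt,c=cv2.connectedComponentsWithStats(cv2.morphologyEx(m,cv2.MORPH_OPEN,np.ones((5,5))))
for i in range(1,n):
  if stt[i][4]>800:print(stt[i],c[i],cupf(wonz(cm,*c[i],225)))
S=read_camera("scene");T=read_camera("top")
for n_,im,X in(("scene",S,0),("top",T,0)):
  p=np.array(proj(n_,world(-8,.2,205))).astype(int);m=(im.max(2)<45).astype(np.uint8);print(n_,p);print(m[p[1]-10:p[1]+11:2,p[0]-12:p[0]+13:1])
E
```

```text
t 9.62 pos [479.5 -15.3 202.2] cup [-7.380e+01 -1.000e-01  1.822e+02] rot [179.13   0.3  -51.86] F [ 0.61 -0.16  0.03] w 84.9 ff 0.0
knob [322.  134.1]
[[0 0 0 0 0 0 0 0 0 0 0 0 0 0 0 0 0 0 0 0 0 0 0 0 0]
 [0 0 0 0 0 0 0 0 0 0 0 0 0 0 0 0 0 0 0 0 0 0 0 0 0]
 [0 0 0 0 0 0 0 0 0 0 0 1 1 1 1 0 0 0 0 0 0 0 0 0 0]
 [0 0 0 0 0 0 0 0 0 1 1 1 1 1 1 1 0 0 0 0 0 0 0 0 0]
 [0 0 0 0 0 0 0 0 1 1 1 1 1 1 1 1 1 1 0 0 0 0 0 0 0]
 [0 0 0 0 0 0 0 1 1 1 1 1 1 1 1 1 1 1 1 0 0 0 0 0 0]
 [0 0 0 0 0 0 1 1 1 1 1 1 0 1 0 1 1 1 1 0 0 0 0 0 0]
 [0 0 0 0 0 0 1 1 1 1 0 0 0 0 0 1 1 1 1 0 0 0 0 0 0]
 [0 0 0 0 0 0 1 1 1 1 0 0 0 0 1 1 1 1 1 0 0 0 0 0 0]
 [0 0 0 0 0 0 0 1 1 1 0 0 0 1 1 1 1 1 1 0 0 0 0 0 0]
 [0 0 0 0 0 0 0 1 1 1 1 1 1 1 1 1 1 1 0 0 0 0 0 0 0]
 [0 0 0 0 0 0 0 0 0 1 1 1 1 1 1 1 1 0 0 0 0 0 0 0 0]
 [0 0 0 0 0 0 0 0 0 0 0 1 1 1 1 0 0 0 0 0 0 0 0 0 0]
 [0 0 0 0 0 0 0 0 0 0 0 0 0 0 0 0 0 0 0 0 0 0 0 0 0]
 [0 0 0 0 0 0 0 0 0 0 0 0 0 0 0 0 0 0 0 0 0 0 0 0 0]
 [0 0 0 0 0 0 0 0 0 0 0 0 0 0 0 0 0 0 0 0 0 0 0 0 0]]
[ 285   86   79   86 4278] [324.63884993 128.79055633] [ -6.   -0.7 205. ]
[   20   257   594   143
[... 556 characters left out ...]
0 0 0 0 0 0 0 0 0 0 0 0 0 0 0 0 0 0 0 0 0 0 0 0]
 [0 0 0 0 0 0 0 0 0 0 0 0 0 0 0 0 0 0 0 0 0 0 0 0 0]]
top [335 195]
[[0 0 0 0 0 0 0 0 0 0 0 0 0 0 0 0 1 0 0 0 0 0 0 0 0]
 [0 0 0 0 0 0 0 0 0 0 0 0 0 0 0 0 1 1 0 0 0 0 0 0 0]
 [0 0 0 0 0 0 0 0 0 0 0 0 0 0 0 0 0 1 0 0 0 0 0 0 0]
 [0 0 0 0 0 0 0 0 0 0 0 0 0 0 0 0 0 0 1 0 0 0 0 0 0]
 [0 0 0 0 0 0 0 0 0 0 0 0 0 0 0 0 0 0 0 1 0 0 0 0 0]
 [0 0 0 0 0 0 0 0 0 0 0 0 0 0 0 0 0 0 1 1 0 0 0 0 0]
 [0 0 0 0 0 0 0 0 0 0 0 0 0 0 0 0 0 0 1 1 0 0 0 0 0]
 [0 0 0 0 0 0 0 0 0 0 0 0 0 0 0 0 0 0 1 0 0 0 0 0 0]
 [0 0 0 0 0 0 0 0 0 0 0 0 0 0 0 0 0 0 0 0 0 0 0 0 0]
 [0 0 0 0 0 0 0 0 0 0 0 0 0 0 0 0 0 1 0 0 0 0 0 0 0]
 [0 0 0 0 0 0 0 0 0 0 0 0 0 0 0 0 0 1 0 0 0 0 0 0 0]]
```

>>> {"name": "move_arm", "arguments": {
  "motion": [
    [[1, 0.85, 0, -0.12, 0.22], [1, 0.85, 0, 0, 0], [0.6, 0, 0, 0, 0], [0.4, 0, 0, 0, 0], [0, 0, 0, 0, 0], [0, 0, 0, 0, 0], [0, 0, 0, 0, 0], [0, 0, 0, 0, 0]]
  ],
  "newtons": 30
}}

```text
clock: 10.78
eef_pos: [518.0, -68.7, 206.8]
tool_rot: [178.9, 0.4, -53.5]
ft_force: [-8.5, -1.7, 5.1]
width: 28.2
finger_force: 29.3
```

```bash
python3 - <<'E'
from h import *
st()
E
```

```text
t 10.78 pos [518.  -68.7 206.8] cup [ -8.   -0.6 186.8] rot [178.87   0.4  -53.47] F [-8.46 -1.73  5.09] w 28.2 ff 29.3
```

```bash
cat >> h.py <<'E'
def K(th): return np.array([71.8-155*np.cos(th),72+155*np.sin(th)])
def toolshift(a,b,z): # cup-frame shift -> tool shares
    M=Ro.from_euler("xyz",sensors.read_state()["tool_rot"],degrees=True).as_matrix()
    return M.T@np.r_[a*U+b*V,z]/40
E
python3 - <<'E'
from h import *
th=np.radians(np.linspace(59.8,8.0,15));P=np.array([K(t) for t in th]);D=np.diff(P,axis=0)
for d in D: print(np.round(toolshift(d[0],0,d[1]),3).tolist())
print(P[-1],P[0])
E
```

```text
[-0.211, -0.004, 0.134]
[-0.202, -0.004, 0.148]
[-0.192, -0.004, 0.16]
[-0.181, -0.004, 0.172]
[-0.17, -0.004, 0.184]
[-0.158, -0.005, 0.194]
[-0.145, -0.005, 0.204]
[-0.131, -0.005, 0.213]
[-0.117, -0.005, 0.221]
[-0.103, -0.005, 0.228]
[-0.088, -0.005, 0.234]
[-0.073, -0.005, 0.239]
[-0.057, -0.005, 0.244]
[-0.041, -0.005, 0.247]
[-81.69155065  93.57183065] [ -6.16809173 205.9625943 ]
```

>>> {"name": "move_arm", "arguments": {
  "motion": [
    [[0, -0.21, -0.004, 0.134, 0], [0, -0.202, -0.004, 0.148, 0], [0, -0.192, -0.004, 0.16, 0], [0, -0.181, -0.004, 0.172, 0], [0, -0.17, -0.004, 0.184, 0], [0, -0.158, -0.005, 0.194, 0], [0, -0.145, -0.005, 0.204, 0], [0, 0, 0, 0, 0]]
  ]
}}

```text
clock: 11.78
eef_pos: [488.1, -28.1, 158.1]
tool_rot: [178.8, 0.4, -53.5]
ft_force: [-5.3, -4.2, -1.6]
width: 27.7
finger_force: 29.8
```

```bash
python3 - <<'E'
from h import *
st()
print(K(np.radians(33.9))-[0,19.2])
E
```

```text
t 11.78 pos [488.1 -28.1 158.1] cup [-58.4  -0.6 138.1] rot [178.83   0.36 -53.47] F [-5.32 -4.18 -1.6 ] w 27.7 ff 29.8
[-56.85190419 139.25049189]
```

>>> {"name": "move_arm", "arguments": {
  "motion": [
    [[0, -0.131, 0.015, 0.213, 0], [0, -0.117, -0.005, 0.221, 0], [0, -0.103, -0.005, 0.228, 0], [0, -0.088, -0.005, 0.234, 0], [0, -0.073, -0.005, 0.239, 0], [0, -0.057, -0.005, 0.244, 0], [0, -0.041, -0.005, 0.247, 0], [0, 0, 0, 0, 0], [0, 0, 0, 0, 0]]
  ]
}}

```text
clock: 12.9
eef_pos: [473.7, -8.4, 93.8]
tool_rot: [178.9, 0.4, -53.5]
ft_force: [-5.7, -2.0, -1.4]
width: 28.0
finger_force: 30.1
```

```bash
python3 - <<'E'
from h import *
s=st();f=s["ft_force"];print("FU",f[:2]@U,"FV",f[:2]@V)
for t in(0,-1): print(np.round(toolshift(0,0,-1),4))
E
```

```text
t 12.9 pos [473.7  -8.4  93.8] cup [-82.8  -0.6  73.8] rot [178.88   0.37 -53.48] F [-5.68 -2.04 -1.43] w 28.0 ff 30.1
FU -1.7170461887483952 FV -5.7896452345419185
[ 0.0002 -0.0005  0.025 ]
[ 0.0002 -0.0005  0.025 ]
```

>>> {"name": "move_arm", "arguments": {
  "motion": [
    [[0, -0.01, 0.015, 0.1, 0], [0, -0.005, 0, 0.05, 0], [0, 0, 0, 0, 0]]
  ]
}}

```text
clock: 13.28
eef_pos: [473.4, -7.9, 88.2]
tool_rot: [179.0, 0.3, -53.5]
ft_force: [-5.0, -1.1, -1.5]
width: 28.4
finger_force: 30.1
```

>>> {"name": "move_arm", "arguments": {
  "motion": [
    [[0, -0.005, 0.01, 0.05, 0], [0, 0, 0, 0, 0]]
  ]
}}

```text
clock: 13.52
eef_pos: [473.3, -7.8, 86.3]
tool_rot: [179.0, 0.3, -53.5]
ft_force: [-5.0, 0.1, -0.9]
width: 28.3
finger_force: 30.2
```

>>> {"name": "move_arm", "arguments": {
  "motion": [
    [[0, -0.005, 0, 0.05, 0], [0, 0, 0, 0, 0]]
  ]
}}

```text
clock: 13.78
eef_pos: [473.3, -7.8, 84.3]
tool_rot: [179.0, 0.3, -53.5]
ft_force: [-5.6, 0.2, -1.4]
width: 28.3
finger_force: 30.2
```

>>> {"name": "move_arm", "arguments": {
  "motion": [
    [[0, -0.003, 0, 0.05, 0], [0, 0, 0, 0, 0]]
  ]
}}

```text
clock: 14.02
eef_pos: [473.2, -7.7, 82.3]
tool_rot: [179.0, 0.3, -53.5]
ft_force: [-5.0, -1.0, -0.1]
width: 28.7
finger_force: 30.2
```

>>> {"name": "move_arm", "arguments": {
  "motion": [
    [[0, -0.003, 0, 0.05, 0], [0, 0, 0, 0, 0]]
  ]
}}

```text
clock: 14.28
eef_pos: [473.2, -7.7, 80.4]
tool_rot: [179.0, 0.3, -53.5]
ft_force: [-5.6, -1.3, 0.0]
width: 27.9
finger_force: 30.2
```

>>> {"name": "move_arm", "arguments": {
  "motion": [
    [[0, -0.002, 0, 0.04, 0], [0, 0, 0, 0, 0]]
  ]
}}

```text
clock: 14.52
eef_pos: [473.2, -7.6, 78.8]
tool_rot: [179.0, 0.3, -53.5]
ft_force: [-5.2, 0.4, -1.6]
width: 27.9
finger_force: 30.2
```

Noise is about ±1 N and there is no contact yet. I'll carry on one step at a time.

>>> {"name": "move_arm", "arguments": {
  "motion": [
    [[0, -0.002, 0, 0.04, 0], [0, 0, 0, 0, 0]]
  ]
}}

```text
clock: 14.78
eef_pos: [473.2, -7.6, 77.2]
tool_rot: [179.0, 0.3, -53.5]
ft_force: [-4.2, -1.4, -1.1]
width: 28.4
finger_force: 30.2
```

>>> {"name": "move_arm", "arguments": {
  "motion": [
    [[0, -0.001, 0, 0.04, 0], [0, 0, 0, 0, 0]]
  ]
}}

```text
clock: 15.02
eef_pos: [473.2, -7.6, 75.6]
tool_rot: [179.0, 0.3, -53.5]
ft_force: [-4.6, -1.0, -0.8]
width: 28.1
finger_force: 30.2
```

>>> {"name": "move_arm", "arguments": {
  "motion": [
    [[0, 0, 0, 0.04, 0], [0, 0, 0, 0, 0]]
  ]
}}

```text
clock: 15.28
eef_pos: [473.2, -7.6, 74.0]
tool_rot: [179.0, 0.3, -53.5]
ft_force: [-4.6, -1.2, -1.1]
width: 28.5
finger_force: 30.2
```

>>> {"name": "move_arm", "arguments": {
  "motion": [
    [[0, 0, 0, 0.04, 0], [0, 0, 0, 0, 0]]
  ]
}}

```text
clock: 15.52
eef_pos: [473.3, -7.7, 72.4]
tool_rot: [179.0, 0.3, -53.5]
ft_force: [-4.9, -1.3, -0.3]
width: 28.0
finger_force: 30.2
```

>>> {"name": "move_arm", "arguments": {
  "motion": [
    [[0, 0, 0, 0.04, 0], [0, 0, 0, 0, 0]]
  ]
}}

```text
clock: 15.78
eef_pos: [473.2, -7.7, 70.8]
tool_rot: [179.0, 0.3, -53.5]
ft_force: [-5.4, -2.0, -0.3]
width: 28.1
finger_force: 30.2
```

>>> {"name": "move_arm", "arguments": {
  "motion": [
    [[0, 0, 0, 0.03, 0], [0, 0, 0, 0, 0]]
  ]
}}

```text
clock: 16.02
eef_pos: [473.3, -7.8, 69.6]
tool_rot: [179.0, 0.3, -53.5]
ft_force: [-4.2, -1.1, -0.2]
width: 28.1
finger_force: 30.2
```

>>> {"name": "move_arm", "arguments": {
  "motion": [
    [[0, 0, 0, 0.03, 0], [0, 0, 0, 0, 0]]
  ]
}}

```text
clock: 16.27
eef_pos: [473.3, -7.8, 68.5]
tool_rot: [179.0, 0.3, -53.5]
ft_force: [-5.3, -1.8, -0.4]
width: 27.8
finger_force: 30.2
```

>>> {"name": "move_arm", "arguments": {
  "motion": [
    [[0, 0.001, 0, 0.03, 0], [0, 0, 0, 0, 0]]
  ]
}}

```text
clock: 16.52
eef_pos: [473.4, -7.8, 67.3]
tool_rot: [179.0, 0.3, -53.5]
ft_force: [-4.4, -1.0, -0.4]
width: 28.4
finger_force: 30.2
```

>>> {"name": "move_arm", "arguments": {
  "motion": [
    [[0, 0.001, 0, 0.03, 0], [0, 0, 0, 0, 0]]
  ]
}}

```text
clock: 16.77
eef_pos: [473.4, -7.9, 66.1]
tool_rot: [179.0, 0.3, -53.5]
ft_force: [-5.3, -1.5, -0.2]
width: 28.1
finger_force: 30.2
```

>>> {"name": "move_arm", "arguments": {
  "motion": [
    [[0, 0.001, 0, 0.03, 0], [0, 0, 0, 0, 0]]
  ]
}}

```text
clock: 17.02
eef_pos: [473.4, -7.9, 64.9]
tool_rot: [179.0, 0.3, -53.5]
ft_force: [-4.7, -0.4, -0.4]
width: 28.3
finger_force: 30.2
```

>>> {"name": "move_arm", "arguments": {
  "motion": [
    [[0, 0.002, 0, 0.03, 0], [0, 0, 0, 0, 0]]
  ]
}}

```text
clock: 17.27
eef_pos: [473.5, -8.0, 63.7]
tool_rot: [179.0, 0.3, -53.5]
ft_force: [-4.5, -1.2, -0.5]
width: 28.2
finger_force: 30.2
```

>>> {"name": "move_arm", "arguments": {
  "motion": [
    [[0, 0.002, 0, 0.03, 0], [0, 0, 0, 0, 0]]
  ]
}}

```text
clock: 17.52
eef_pos: [473.5, -8.0, 62.6]
tool_rot: [179.0, 0.3, -53.5]
ft_force: [-6.4, -1.7, 0.9]
width: 28.3
finger_force: 30.3
```

>>> {"name": "move_arm", "arguments": {
  "motion": [
    [[0, 0.001, 0, 0.015, 0], [0, 0, 0, 0, 0]]
  ]
}}

```text
clock: 17.77
eef_pos: [473.6, -8.1, 62.1]
tool_rot: [179.1, 0.3, -53.5]
ft_force: [-4.8, -0.4, 2.7]
width: 28.1
finger_force: 30.4
```

>>> {"name": "move_arm", "arguments": {
  "motion": [
    [[0, 0.001, 0, 0.015, 0], [0, 0, 0, 0, 0]]
  ]
}}

```text
clock: 18.02
eef_pos: [473.6, -8.1, 61.7]
tool_rot: [179.1, 0.3, -53.5]
ft_force: [-6.2, -1.1, 4.6]
width: 28.3
finger_force: 30.5
```

>>> {"name": "move_arm", "arguments": {
  "motion": [
    [[0, 0, 0, 0.014, 0], [0, 0, 0, 0, 0], [0, 0, 0, 0, 0]]
  ]
}}

```text
clock: 18.4
eef_pos: [473.6, -8.1, 61.2]
tool_rot: [179.1, 0.3, -53.5]
ft_force: [-6.2, -1.8, 5.1]
width: 28.3
finger_force: 30.6
```

```bash
python3 - <<'E'
from h import *
F=[]
for i in range(6): read_camera("scene");F.append(sensors.read_state()["ft_force"])
print(np.round(np.mean(F,0),2),np.round(np.std(F,0),2));st()
E
```

```text
[-6.63 -1.7   5.41] [0.68 0.34 0.47]
t 18.7 pos [473.7  -8.2  61.2] cup [-83.   -0.5  41.2] rot [179.06   0.27 -53.49] F [-6.76 -2.3   5.82] w 27.7 ff 30.6
```

>>> {"name": "move_arm", "arguments": {
  "motion": [
    [[0, 0, 0, 0.008, 0], [0, 0, 0, 0, 0], [0, 0, 0, 0, 0], [0, 0, 0, 0, 0], [0, 0, 0, 0, 0], [0, 0, 0, 0, 0], [0, 0, 0, 0, 0]]
  ]
}}

```text
clock: 19.58
eef_pos: [473.7, -8.2, 61.0]
tool_rot: [179.1, 0.3, -53.5]
ft_force: [-6.5, -2.6, 6.1]
width: 28.3
finger_force: 30.6
```

```bash
python3 - <<'E'
from h import *
F=[]
for i in range(6): read_camera("scene");F.append(sensors.read_state()["ft_force"])
print(np.round(np.mean(F,0),2));st()
E
```

```text
[-6.37 -0.89  6.31]
t 19.88 pos [473.6  -8.2  61. ] cup [-83.1  -0.5  41. ] rot [179.06   0.28 -53.49] F [-6.98 -0.54  7.64] w 27.7 ff 30.6
```

>>> {"name": "move_arm", "arguments": {
  "motion": [
    [[1, 0, 0, 0, 0], [1, 0, 0, 0, 0], [1, 0, 0, 0, 0], [1, 0, 0, 0, 0], [1, 0, 0, 0, 0], [1, 0, 0, 0, 0]]
  ]
}}

```text
clock: 20.62
eef_pos: [474.9, -8.4, 60.5]
tool_rot: [179.1, 0.2, -53.5]
ft_force: [-0.4, -0.7, -0.5]
width: 85.5
finger_force: 0.0
```

>>> {"name": "move_arm", "arguments": {
  "motion": [
    [[1, 0, 0, -0.4, 0], [1, 0, 0, -0.8, 0], [1, 0, 0, -0.8, 0], [1, 0, 0, -0.8, 0], [1, 0, 0, -0.5, 0], [1, 0, 0, 0, 0], [1, 0, 0, 0, 0], [1, 0, 0, 0, 0]]
  ]
}}

```text
clock: 21.62
eef_pos: [475.9, -7.6, 191.6]
tool_rot: [179.1, 0.2, -53.5]
ft_force: [0.0, -0.2, 0.1]
width: 85.7
finger_force: 0.0
```

```bash
python3 - <<'E'
from h import *
s=st();w=read_camera("wrist");cm=wcam(s);S=read_camera("scene")
print("level knob",wproj(cm,world(-83,0,61)),"cup",wproj(cm,world(1.8,.2)))
c=np.zeros((600,640,3),np.uint8);c[:400]=w;c[400:,:400]=cv2.resize(S[200:280,270:430],(400,200),interpolation=cv2.INTER_CUBIC);cv2.imwrite("pics/w8.png",c)
E
```

```text
t 21.62 pos [475.9  -7.6 191.6] cup [-82.2   1.6 171.6] rot [179.05   0.24 -53.51] F [ 0.03 -0.23  0.09] w 85.7 ff 0.0
level knob [316.  189.5] cup [315.1  81.3]
```

View pics/w8.png

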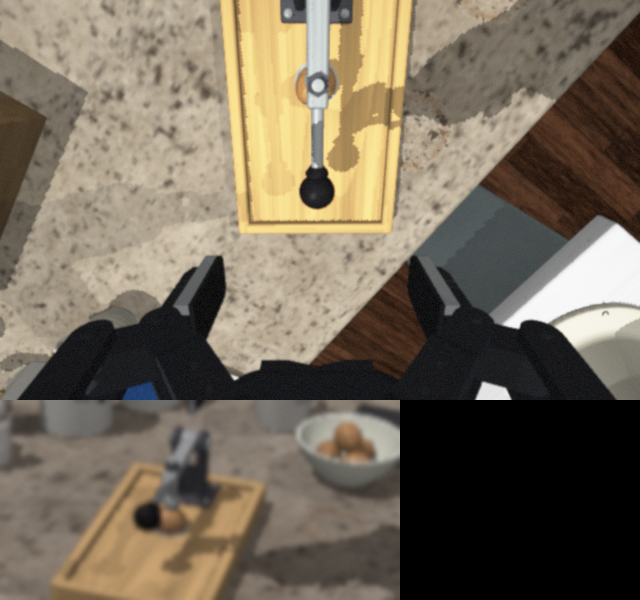

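The lever is down, with the knob at (317,188) where it was left. The walnut is in the cup under the ram at about (316,85), and the gripper is clear of everything. I'm handing in.

```bash
python3 -c "
from h import *
print(ctrl.sign_off())"
```

```text
the job is handed in; nothing more can be done
None
```

I nudged the walnut into the cup, squeezed it to about 15 N (estimated from the wrist force) and let go; the last picture showed it still in the cup under the lowered lever, and I handed the job in at about 22 s without getting a verdict back.

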